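Move the extruder's length stop to its second station

TASK

On the clay extruder's run-out, set the length stop over to its second index hole, the one farther from the die: draw the detent pin up out of the first hole, slide the carriage along the rail, find the second hole by feel and push the pin down through it until it is fully home, its collar flush on the carriage. Never force the pin down where there is no hole or wrench it sideways, and leave everything else on the bench alone. Let go of the pin at the end.

Things in the scene. Friction and masses are not known exactly. Their poses are not given: they have to be found in the camera images.
- runout: Fixed bench clay extruder on a plywood base board (top at z = 12 mm), roller run-out, and on the robot's side the aluminium rail of the length stop. Origin: on the bench under the first index hole. x: to the far side; y: along the rail away from the die, the way the carriage must go; z up. Barrel top z = 150 mm, flange ends at y = -121, x = 64 to 192 mm; rollers' top z = 53, x from 73 mm.
- station1 (a point): Centre of the first index hole, at the top of the steel index plates in the rail (z = 40 mm). Axes as the run-out's. The plates are level with each other, 10 mm thick, with free space below; each has one 13 mm through hole. Here the pin stands at the start.
- station2 (a point): Where the reach of the second index hole begins, 77 mm along y, z = 40 mm. Its slotted plate was clamped by trial: the hole's true centre lies anywhere from 0 to 26 mm beyond this point along y and is not measured, so it must be found by feel. Between the two holes the plates are flat but for a 6 mm slot on the centre line, far too narrow for the pin.
- guide (a point): Top mouth, centre, of the 13 mm vertical guide hole in the stop's carriage, an aluminium saddle block 56 (x) x 46 (y) mm; z = 65.5 mm, axes as the run-out's. The hole is 24 mm deep and ends 1.5 mm above the plates. With the pin lifted, the carriage slides along y only, from -12 to 130 mm, with about 3 N of drag; the pin held in the guide hole draws it along. Starts at y = 0.
- stop (a point): Middle of the top edge of the upright steel stop plate (80 mm in x, 8 in y, 40 high, top at z = 97 mm) which the carriage carries on an arm over the rollers.
- pin: Loose steel detent pin, 0.1 to 0.16 kg. Origin on its axis under the collar, which rests on the guide's mouth when home; z up. 12 mm shank; tip 48.7 mm below the origin, its last 1.6 mm tapered to 10.4 mm. Two spring balls 38.7 mm below the origin stand 2 mm proud and snap out below the plate. Collar 22 mm across, 5 high.
- handle (a point): Middle of the pin's black T-handle, 31 mm above the pin's origin: a bar 46 mm along the pin's x, 13 wide along its y, 14 high, at any turn. 9 to 13 N pull it past the detent. Lifted 25 to 37 mm the tip clears the plates but stays in the guide hole, where its balls hold it; higher, they pop out. Pushing down takes 3 to 5 N, some 10 N where the balls enter a plate, then the collar stops it.
- spanner: Bystander: flat steel spanner, 130 mm long, lying on the base board in front of the rail; origin under its centre.
- die: Bystander: spare square steel die plate, 70 x 70 x 6 mm with a slot, lying on the base board; origin under its centre.
- rib: Bystander: flat wooden throwing rib, 100 x 50 x 5 mm, on the bench; origin under its centre.
- brush: Bystander: wooden-handled flat brush, 190 mm long, on the bench; origin under its centre.
- bowl: Bystander: small blue glazed bowl, 90 mm across, 42 mm high; origin under its centre.
- dish: Bystander: small green glass-glazed dish, 76 mm across, 28 mm high; origin under its centre.
- tool: Bystander: round wooden modelling tool, 150 x 12 mm, on the bench; origin under its centre.
Mind the look-alikes: they are no part of the job. Of the things that look like the pin, the middle-sized one is meant.

How it is judged:
On the way, in this order (a step that is already met when the one before it is completed fails the run):
1. the pin is drawn up clear of the first index hole (z of pin in the frame of guide above 0.02 m), for 0.1 s.
2. the carriage has been slid along to the second station (y of guide in the frame of runout above 0.07 m), for 0.1 s.
3. the pin is fully home in the carriage and the second plate (z of pin in the frame of guide below 0.002 m and horizontal distance between pin and guide below 0.003 m), for 0.2 s.
At the end, for the whole second after the job is handed in: The pin is fully home at the second station: collar within 2 mm of the carriage's top, within 3 mm of the guide hole's axis, upright within 0.08 rad; carriage 70 to 110 mm along the rail from the first hole; pin at rest and released (all of step 3 and angle between the z axis of pin and the z axis of runout, either way round below 0.08 rad and y of guide in the frame of runout between 0.07 and 0.11 m and linear speed of pin below 0.01 m/s); the robot touches nothing.
It fails at once if the pin is pressed, pulled or wrenched against the extruder, its carriage or index plates with a contact force of more than 50 N in all (the spring balls' own squeeze, about 12 N, included) (contact force between pin and runout above 50 N).
It fails at once if one of the other things lying about (spanner, die plate, rib, brush, bowl, dish, modelling tool) is moved by more than 20 mm (distance of any of spanner, die, rib, brush, bowl, dish, tool from where it was at the start of the episode above 0.02 m).
It also fails if it takes over 67 s, if anything falls off the work surface, if the arm or the gripper's body presses on something with over 40 N, if the wrist force passes 120 N, or if a joint passes its speed limit or range.

ROBOT

A 7-joint arm with a two-finger parallel gripper is mounted at the origin on the work surface. World frame = base frame: x ahead of the robot, y to its left, z up, the work surface at z = 0. Lengths are in m, angles in rad, forces in N, time in s.
With the tool pointing down it reaches from about 0.4 to 0.9 m from the base axis. Payload 5.5 kg.
Tool frame: the origin (TCP) lies at the very end of the fingers, on their centre line; the grasp point (between the pads) lies 19 mm behind it; z points along the fingers, y is the line along which they close (so a half turn about z gives the same grasp; the last joint's range is limited). The gripper opens to 85 mm and grips with 20 to 120 N. Pads are 22 mm wide; open, the fingers measure 114 mm over their backs; the gripper's body (76 mm by 85 mm) begins 54 mm behind the grasp point. The pads swing forward as they close: fully open they stand 13 mm farther back than shut.
Start: joints at [1.529, 0.501, -0.427, 1.55, 0.221, 1.138, -0.21], TCP at [0.195, -0.62, 0.231] pointing down, gripper open.
Joint ranges: [-2.88, 2.88], [-0.31, 2.03], [-1.54, 1.56], [0.2, 2.42], [-1.41, 4.55], [0.19, 2.02], [-2.57, 2.57]. Speed limits (rad/s): [2.57, 2.57, 3.14, 3.14, 3.14, 3.14, 3.14].

INTERFACE

Orientations are given as a unit quaternion [x, y, z, w].
In Python, from rig import ctrl gives the robot as it stands. Calls block until the motion is done:
- ctrl.movep(position, orientation): joint-space move of the TCP to a pose.
- ctrl.movel(position, rotation=None, feed=0.15): straight line of the TCP; rotation=None keeps the orientation; feed is the mean speed in m/s.
- ctrl.movej(angles): joint-space move.
- ctrl.grip(opening): finger opening in m; the grip force is fixed at half the most; returns when the fingers have stopped.
- ctrl.sleep(seconds).
- ctrl.ik(position, orientation): joint angles nearest the present ones, or None.
- ctrl.get_state(): the state.
- ctrl.snapshot(name): name is "side" or "top"; returns (picture, depth): 480x640x3 uint8, red, green, blue; 480x640 float32, m along the optical axis (not along the pixel's ray), 0 where there is no reading.
- ctrl.camera_info(name): a dict with "fx", "fy", "cx", "cy" (pixels), "camera_from_world" (4x4, takes a point from world to camera coordinates). Camera axes: x right, y up, looking along -z (the intrinsics and any distortion apply to the point x, -y, -z); pixel columns grow to the right and rows downward; lengths in m; the calibration is good to about 2 mm. A picture is of the moment at which its call begins. camera_info takes no time and is no camera call.
A pose or a line that the arm cannot do raises ctrl.Unreachable and nothing moves.
- ctrl.finish_job(): hands the job in; it is judged then, once.
The state is a dict: "clock": time; "joint_pos": joint angles; "joint_vel": joint speeds; "effort": joint torques, N m; "ee_pos": TCP position; "tool_rot": TCP orientation; "contact_force": force on the tool from outside, world axes, zero at the start; "moment": the same for the moment, N m; "gripper_width": finger opening in m; "finger_force": force on a finger pad.
Only numpy, scipy, OpenCV 4.12 (cv2) and the standard library are available. Lean on these libraries where they do the work, as an engineer would, in place of code of your own. Each camera call takes 0.05 s, during which the arm holds its last target. There are 200 camera calls.

## Working session

There is one attempt and no reset: what is moved stays moved. The work goes in short steps, each a Python script; the robot and the scene stay as the last script left them, time stands still between calls to the robot, and variables do not carry over. Pictures are saved under pics/ and viewed, at most 10 in all, crops included, and the job is handed in when it is done.

```bash
ls; mkdir -p pics; cat > h.py <<'E'
import numpy as np, cv2
from rig import ctrl
def snap(n,f):
    p,d=ctrl.snapshot(n); cv2.imwrite(f'pics/{f}.png',p[:,:,::-1]); np.savez(f'pics/{f}.npz',p=p,d=d); return p,d
def ray(n,u,v):
    c=ctrl.camera_info(n); T=np.linalg.inv(np.array(c['camera_from_world']))
    r=T[:3,:3]@np.array([(u-c['cx'])/c['fx'],-(v-c['cy'])/c['fy'],-1.]); return T[:3,3],r
def atz(n,u,v,z):
    o,r=ray(n,u,v); return o+r*(z-o[2])/r[2]
def dep(n,u,v,d):
    o,r=ray(n,u,v); return o+r*d
E
python3 - <<'E'
from h import *
for n in('side','top'):
    snap(n,n+'0'); c=ctrl.camera_info(n); print({k:c[k] for k in c if k!='camera_from_world'}, ray(n,320,240))
s=ctrl.get_state(); print(s)
E
```

```text
pics
{'fx': 480.7523958604332, 'fy': 480.7523958604332, 'cx': 316.9126849043493, 'cy': 239.50155747451086} (array([ 0.42948671, -0.61709108,  0.55871454]), array([ 0.12503858,  0.8497329 , -0.51221253]))
{'fx': 524.6620441817898, 'fy': 524.6620441817898, 'cx': 320.86056662978484, 'cy': 242.23074552078404} (array([0.35087577, 0.17404822, 1.30518089]), array([ 0.15730111, -0.01845724, -0.98738871]))
{'clock': 0.1, 'joint_pos': array([ 1.52918972,  0.50176062, -0.42678477,  1.55134407,  0.2208243 ,
        1.13832217, -0.21030714]), 'joint_vel': array([ 0.00042951, -0.00185819, -0.00209842, -0.00189824,  0.00153841,
        0.0004759 , -0.00042567]), 'effort': array([-1.05478682e-02, -5.70813560e+01, -5.83866298e+00, -2.81752324e+01,
        1.05115020e-02,  5.41630157e-03,  4.22838809e-05]), 'ee_pos': array([ 0.19482166, -0.619455  ,  0.23035755]), 'tool_rot': array([ 9.88406320e-01,  1.51829366e-01, -1.21974629e-04, -8.80541624e-04]), 'contact_force': array([ 0.33370165, -0.19026919, -0.52189271]), 'moment': array([-0.00910586, -0.02092106,  0.02318074]), 'finger_force': 0.0, 'gripper_width': 0.08526594433125713}
```

View pics/side0.png

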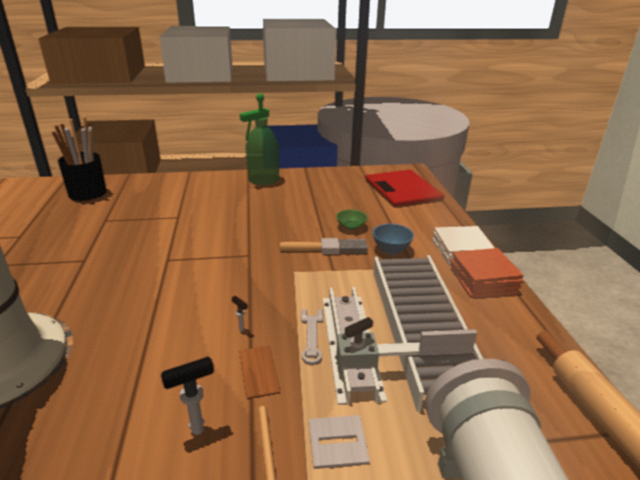

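View pics/top0.png

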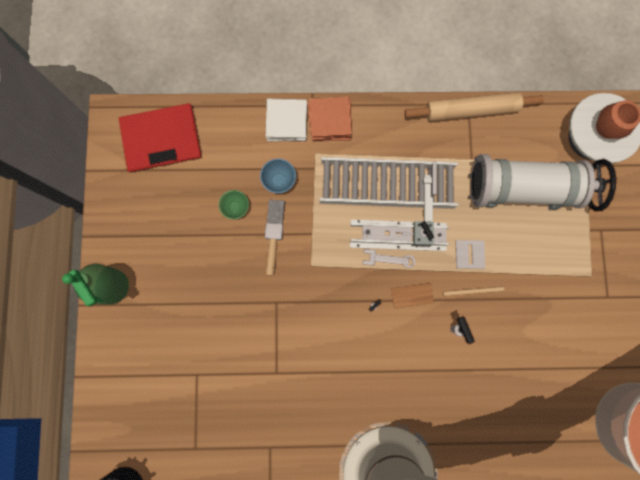

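Candidates for the pin: a large T-handle at side (190,375) / top (463,330), a small one at side (238,303) / top (375,305), and the middle-sized one standing in the carriage at side (358,327) / top (427,231). The middle one is the one I want. The next step is to measure the handle and the rail, with a close crop.

```bash
cat > m.py <<'E'
from h import *
def handle(n,p,box,z=None):
    x0,y0,x1,y1=box; g=p[y0:y1,x0:x1].max(2)
    m=(g<55).astype(np.uint8); k,l,st,c=cv2.connectedComponentsWithStats(m)
    i=1+np.argmax(st[1:,4]); ys,xs=np.where(l==i); 
    r=cv2.minAreaRect(np.c_[xs,ys].astype(np.float32)); bp=cv2.boxPoints(r)+[x0,y0]
    return np.array(r[0])+[x0,y0],bp,st[i,4]
E
python3 - <<'E'
from m import *
p,d=[np.load('pics/top0.npz')[k] for k in 'pd']; q,e=[np.load('pics/side0.npz')[k] for k in 'pd']
a=cv2.resize(p[190:270,330:470],None,fx=4,fy=4,interpolation=2); b=cv2.resize(q[280:410,300:440],None,fx=4,fy=4,interpolation=2)
b=cv2.resize(b,(345,320)); cv2.imwrite('pics/crop.png',np.hstack([a[:, :450],b])[:,:,::-1])
for n,im,dd,box in(('top',p,d,(405,212,450,250)),('side',q,e,(335,310,385,350))):
    c,bp,s=handle(n,im,box); print(n,c,s,bp.round(1).tolist()); print(atz(n,*c,.1035 if n=='top' else .0965), dep(n,*c,dd[int(c[1]),int(c[0])]))
    for k in bp: print('  ',atz(n,*k,.1035 if n=='top' else .0965).round(4))
# rail strips in top view, z ~?
for uv in((352,223),(446,226),(351,247),(446,250)): print(uv,dep('top',*uv,d[uv[1],uv[0]]).round(4), atz('top',*uv,.04).round(4))
for uv in((313,268),(590,274),(317,155)): print(uv,dep('top',*uv,d[uv[1],uv[0]]).round(4))
# stop plate top edge and carriage heights
m=(d>0)
vs,us=np.mgrid[160:260,340:460]; P=np.array([dep('top',u,v,d[v,u]) for u,v in zip(us.ravel(),vs.ravel())])
for lo,hi in((.0635,.0675),(.092,.1),(.1005,.107)):
    s=P[(P[:,2]>lo)&(P[:,2]<hi)]; print(lo,len(s),s.mean(0).round(4),s.min(0).round(4),s.max(0).round(4))
E
```

```text
top [426.45384598 230.66922951] 83 [[419.6, 224.2], [424.4, 221.5], [433.3, 237.1], [428.5, 239.9]]
[ 0.56079356 -0.09731599  0.1035    ] [ 0.56045342 -0.09687629  0.10544714]
   [ 0.5763 -0.0819  0.1035]
   [ 0.5827 -0.0936  0.1035]
   [ 0.5454 -0.1127  0.1035]
   [ 0.539  -0.101   0.1035]
side [358.54389954 328.09511948] 197 [[343.8, 329.3], [369.0, 317.7], [373.3, 326.9], [348.1, 338.5]]
[ 0.5644215  -0.10104425  0.0965    ] [ 0.56293013 -0.10674787  0.10160864]
   [ 0.5429 -0.1013  0.0965]
   [ 0.5845 -0.0801  0.0965]
   [ 0.5861 -0.1008  0.0965]
   [ 0.5454 -0.1208  0.0965]
(352, 223) [0.5933 0.0712 0.0413] [0.5936 0.071  0.04  ]
(446, 226) [ 0.5827 -0.1602  0.0412] [ 0.5829 -0.1605  0.04  ]
(351, 247) [0.5378 0.0731 0.0144] [0.5341 0.0751 0.04  ]
(446, 250) [ 0.5267 -0.1641  0.0143] [ 0.5232 -0.1573  0.04  ]
(313, 268) [ 0.4886  0.1683 -0.0032]
(590, 274) [ 0.4613 -0.522   0.0122]
(317, 155) [0.7775 0.1538 0.0116]Traceback (most recent call last):
  File "<stdin>", line 13, in <module>
  File "h.py", line 11, in dep
    o,r=ray(n,u,v); return o+r*d
        ~~~^^^^^^^
  File "h.py", line 6, in ray
    c=ctrl.camera_info(n); T=np.linalg.inv(np.array(c['camera_from_world']))
ValueError: time passes only in moves, steps and waits
```

View pics/crop.png

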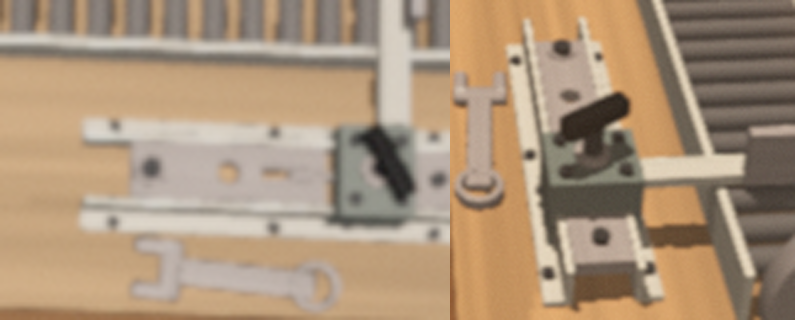

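Crop: the chosen T-handle stands in the green carriage at top (426.5,230.7), turned about 27°. There is a bright round hole in the far plate at about top (387,233). Next I refine the axis direction and that hole, then approach and straddle the handle.

```bash
python3 - <<'E'
from m import *
from scipy.spatial.transform import Rotation as R
p=np.load('pics/top0.npz')['p']
P=atz('top',387.25,233,.035); print('hole',P)
for uv in((387.25,233),(367.5,232),(439.5,235)): print(uv,atz('top',*uv,.04).round(4))
# rail direction by line segments
g=cv2.cvtColor(p,cv2.COLOR_RGB2GRAY); L=cv2.createLineSegmentDetector().detect(g)[0][:,0]
for l in L:
    if np.hypot(l[2]-l[0],l[3]-l[1])>55 and 150<l[1]<280 and abs(l[3]-l[1])<15:
        a,b=atz('top',l[0],l[1],.03),atz('top',l[2],l[3],.03); v=a-b; v*=np.sign(v[1]); print(l.round(1),'yaw',np.degrees(np.arctan2(-v[0],v[1])).round(2))
c=np.array([.563,-.0995]); th=np.radians(27)
# tool y across bar: angle th+90 or th-90
for a in (th,th+np.pi):
    M=np.c_[[np.cos(a),np.sin(a),0],[np.sin(a),-np.cos(a),0],[0,0,-1]]; q=R.from_matrix(M).as_quat()
    print(a,q,ctrl.ik([*c,.2],q),ctrl.ik([*c,.0775],q),ctrl.ik([c[0]+.005,c[1]+.11,.0775],q))
E
```

```text
hole [ 0.56829821 -0.01560564  0.035     ]
(387.25, 233) [ 0.5674 -0.0149  0.04  ]
(367.5, 232) [0.5706 0.0336 0.04  ]
(439.5, 235) [ 0.5606 -0.1433  0.04  ]
[320.6 159.2 431.9 163.5] yaw -2.98
[318.1 200.1 423.1 204. ] yaw -2.93
[507.  198.7 571.8 201.7] yaw -3.41
[313.1 265.3 433.1 269.9] yaw -3.09
[471.8 159.1 315.6 153.9] yaw -2.65
[475.6 271.3 580.7 274.8] yaw -2.76
[421.9 207.5 319.4 203.8] yaw -2.86
[261.9 235.9  83.1 237.7] yaw -0.22
[158.1 167.9 260.6 167.2] yaw -0.31
[259.4 170.3 151.9 171.4] yaw -0.03
[ 84.4 234.1 261.9 232.5] yaw -0.31
0.47123889803846897 [0.97236992 0.23344536 0.         0.        ] [ 0.78035787  0.49766423 -0.85535963  1.77308253  0.42419048  1.06639129
 -1.32501903] [ 0.64523308  0.62874499 -0.67809462  1.85773384  0.51886059  0.83902865
 -1.39625048] [ 0.50559554  0.64962723 -0.75231626  1.86519994  0.57782164  0.85833546
 -1.63737175]
3.612831551628262 [-0.23344536  0.97236992  0.          0.        ] [ 1.01808849  0.74596898 -1.30024109  1.76684581  0.76222669  1.24403346
  1.55306447] [ 0.99813326  1.01187109 -1.30673998  1.84764338  1.06845943  1.2048938
  1.36358484] [ 0.80861363  1.00677361 -1.30663564  1.85675692  1.06611967  1.19985385
  1.16751654]
```

```bash
cat >> h.py <<'E'
th=np.radians(27); Q=[np.cos((np.pi/2-th)/2-np.pi/4),np.sin(th/2),0,0]
Y=np.array([.0506,.9987,0])
def st(t=''):
    s=ctrl.get_state(); print(t,round(s['clock'],2),'p',s['ee_pos'].round(4),'F',s['contact_force'].round(1),'M',s['moment'].round(2),'w',round(s['gripper_width'],4),'ff',round(s['finger_force'],1)); return s
E
python3 - <<'E'
from m import *
print(Q)
ctrl.movep([.563,-.0995,.2],Q); st()
ctrl.movel([.563,-.0995,.0785],feed=.12); st()
ctrl.grip(.035); st()
p,d=snap('side','s1')
cv2.imwrite('pics/s1c.png',cv2.resize(p[230:400,270:470],None,fx=3.5,fy=3.5)[:,:,::-1])
E
```

```text
[np.float64(0.9723699203976766), np.float64(0.2334453638559054), 0, 0]
 2.38 p [ 0.5629 -0.1011  0.1999] F [-0.3  0.6  0.1] M [ 0.03  0.   -0.01] w 0.0854 ff 0.0
 3.54 p [ 0.5638 -0.0995  0.0793] F [ 0.7 -0.5 -0. ] M [0.04 0.02 0.04] w 0.0854 ff 0.0
 4.08 p [ 0.563  -0.0995  0.0786] F [ 0.1  0.7 -0. ] M [ 0.03 -0.05  0.09] w 0.0352 ff 0.0
```

View pics/s1c.png

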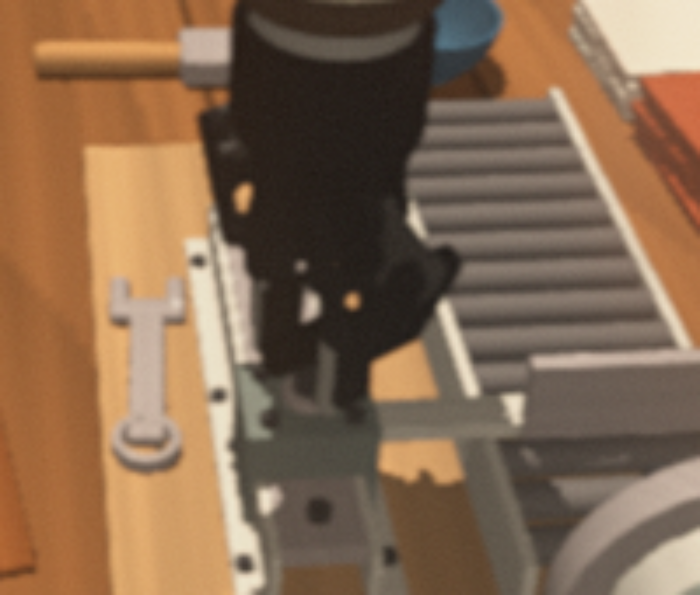

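The fingers straddle the handle, with the pin at about crop (325,380) between them. I'll close in small steps and recentre whenever I feel one-sided contact.

```bash
python3 - <<'E'
from h import *
u=np.array([np.sin(th),-np.cos(th),0]); f0=ctrl.get_state()['contact_force']@u
pos=np.array([.563,-.0995,.0785])
for w in (.025,.021,.019,.0175,.0165,.0155,.0148,.0142,.0137,.0133,.013,.0126):
    ctrl.grip(w); s=st(w)
    for k in range(5):
        ctrl.sleep(.05); f=ctrl.get_state()['contact_force']@u-f0
        if abs(f)<2.5: break
        pos+=u*np.sign(f)*.0004; ctrl.movel(pos,feed=.02); print('  adj',round(f,1))
    if s['gripper_width']>w+.0008: break
E
```

```text
0.025 4.39 p [ 0.563  -0.0995  0.0785] F [-0.6  0.1 -0.3] M [-0.    0.03 -0.01] w 0.0253 ff 0.0
0.021 4.66 p [ 0.563  -0.0995  0.0785] F [-0.4 -0.3  0.1] M [0.05 0.01 0.07] w 0.0212 ff 0.0
0.019 4.92 p [ 0.563  -0.0995  0.0785] F [ 0.6 -0.8  0.7] M [-0.   -0.01  0.01] w 0.019 ff 0.0
0.0175 5.19 p [ 0.563  -0.0995  0.0785] F [-0.5  0.5 -0.3] M [-0.    0.03  0.04] w 0.0174 ff 0.0
0.0165 5.46 p [ 0.563  -0.0995  0.0785] F [ 0.5 -0.6  0.1] M [-0.   -0.03 -0.  ] w 0.0165 ff 0.0
0.0155 5.72 p [ 0.563  -0.0995  0.0785] F [-0.8  1.3 -0.3] M [ 0.04 -0.03  0.01] w 0.0152 ff 0.0
0.0148 5.99 p [ 0.563  -0.0994  0.0785] F [0.2 0.2 0.4] M [0.08 0.04 0.02] w 0.0149 ff 0.1
0.0142 6.26 p [ 0.563  -0.0993  0.0785] F [-1.   0.8  1. ] M [0.13 0.03 0.03] w 0.0143 ff 0.3
0.0137 6.53 p [ 0.563  -0.0994  0.0785] F [-0.7  1.1  0.7] M [0.13 0.14 0.01] w 0.0139 ff 0.4
0.0133 6.79 p [ 0.563  -0.0994  0.0785] F [-0.5  1.5  0.6] M [0.14 0.03 0.  ] w 0.0133 ff 0.4
0.013 7.06 p [ 0.563  -0.0995  0.0785] F [-0.3  0.9  0.4] M [0.13 0.06 0.04] w 0.0131 ff 0.8
0.0126 7.33 p [ 0.563  -0.0995  0.0785] F [-1.5  1.2 -0.4] M [0.2  0.08 0.02] w 0.0127 ff 10.1
```

```bash
python3 - <<'E'
from h import *
ctrl.grip(.006); s=st('grip'); ctrl.sleep(.1); st()
x,y,_=s['ee_pos']
for z in (.0800,.0825,.085,.088,.092,.097,.103,.1085):
    ctrl.movel([x,y,z],feed=.04); s=st(z)
    if np.linalg.norm(s['contact_force'][:2])>15: print('side');break
snap('side','s2')
E
python3 - <<'E'
import cv2,numpy as np
p=np.load('pics/s2.npz')['p']; cv2.imwrite('pics/s2c.png',cv2.resize(p[230:400,270:470],None,fx=3.5,fy=3.5)[:,:,::-1])
E
```

```text
grip 7.59 p [ 0.563  -0.0995  0.0786] F [-1.5  0.3  2.1] M [0.17 0.2  0.07] w 0.0122 ff 58.4
 7.69 p [ 0.563  -0.0995  0.0786] F [-1.2  0.8  2.5] M [0.19 0.23 0.02] w 0.0123 ff 58.5
0.08 7.94 p [ 0.5629 -0.0996  0.0797] F [ 0.2  0.4 -1.8] M [ 0.11 -0.07  0.03] w 0.0121 ff 58.6
0.0825 8.19 p [ 0.5629 -0.0993  0.0825] F [-1.3  0.8 -2.1] M [0.38 0.13 0.01] w 0.012 ff 59.6
0.085 8.44 p [ 0.5631 -0.0994  0.0853] F [-0.4  1.   0.2] M [0.29 0.26 0.  ] w 0.012 ff 59.9
0.088 8.69 p [ 0.5631 -0.0995  0.0884] F [-1.1  1.6 -1.5] M [0.34 0.27 0.03] w 0.0118 ff 59.7
0.092 8.94 p [ 0.5632 -0.0994  0.0924] F [-1.5  1.5  0.8] M [ 0.41  0.33 -0.04] w 0.0116 ff 60.0
0.097 9.22 p [ 0.5631 -0.0996  0.0974] F [-0.5  1.  -1.3] M [0.35 0.18 0.  ] w 0.012 ff 59.8
0.103 9.52 p [ 0.5632 -0.0995  0.1035] F [-1.1  2.5  0.7] M [ 0.34  0.26 -0.02] w 0.0118 ff 59.9
0.1085 9.81 p [ 0.5632 -0.0995  0.1089] F [-1.4  0.6 -0.9] M [ 0.31  0.24 -0.  ] w 0.0119 ff 59.8
```

View pics/s2c.png

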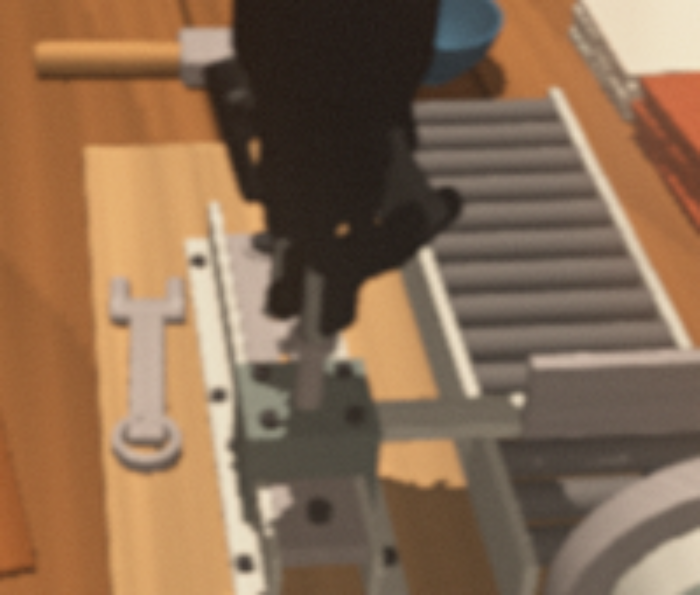

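The pin is lifted about 30 mm with its shank still in the guide (crop 315,390). Now I slide along the rail, watching the lateral force.

```bash
python3 - <<'E'
from h import *
X=np.array([Y[1],-Y[0],0]); b=np.array([.5631,-.0995,.1085]); off=0
for d in list(np.arange(.008,.073,.008))+[.076]:
    ctrl.movel(b+Y*d+X*off,feed=.06); s=st(round(d,4)); 
    lat=np.mean([ctrl.get_state()['contact_force']@X for _ in range(3)]); 
    if abs(lat+.8)>3: off+=np.sign(lat)*.0003; print('off',off,lat)
    if np.linalg.norm(s['contact_force'])>22: print('stop'); break
E
```

```text
0.008 10.14 p [ 0.5634 -0.0915  0.1086] F [-1.3 -0.9 -0.9] M [-0.36  0.32 -0.01] w 0.012 ff 59.8
0.016 10.43 p [ 0.5639 -0.083   0.1086] F [-0.7 -0.2 -1. ] M [-0.15  0.33 -0.03] w 0.0117 ff 60.0
0.024 10.71 p [ 0.5642 -0.0748  0.1085] F [-1.1 -0.1 -0.4] M [-0.07  0.33 -0.03] w 0.012 ff 59.9
0.032 10.99 p [ 0.5647 -0.0669  0.1085] F [-1.8 -0.9 -0.6] M [-0.13  0.32 -0.01] w 0.0119 ff 59.8
0.04 11.28 p [ 0.5651 -0.0588  0.1085] F [-0.8  0.2 -1.5] M [-0.1   0.32  0.01] w 0.012 ff 59.7
0.048 11.56 p [ 0.5654 -0.0508  0.1085] F [-0.8 -0.4 -1.1] M [-0.31  0.31 -0.03] w 0.0123 ff 59.9
0.056 11.84 p [ 0.5659 -0.0429  0.1085] F [-1.8 -0.5 -0.7] M [-0.12  0.34 -0.03] w 0.0118 ff 59.8
0.064 12.12 p [ 0.5664 -0.0348  0.1086] F [-2.2 -0.9 -1. ] M [-0.05  0.4  -0.02] w 0.0117 ff 59.8
0.072 12.41 p [ 0.5668 -0.0268  0.1086] F [-1.4  0.3 -0.1] M [-0.12  0.38 -0.04] w 0.0119 ff 59.9
0.076 12.66 p [ 0.567  -0.0233  0.1086] F [-1.8 -0.9 -0.6] M [-0.28  0.4  -0.02] w 0.0121 ff 59.9
```

```bash
cat > probe.py <<'E'
from h import *
import sys
b=np.array([.5631,-.0995,0]); E=np.array([0,0,1.])
def fm(n=3):
    a=[]
    for _ in range(n): a.append(ctrl.get_state()['contact_force']); ctrl.sleep(.01)
    return np.mean(a,0)
def probe(d):
    ctrl.movel(b+Y*d+E*.1030,feed=.05)
    for z in (.1020,.1015,.1011,.1007,.1003,.0998,.0992,.0985):
        ctrl.movel(b+Y*d+E*z,feed=.02); f=fm(); p=ctrl.get_state()['ee_pos']
        print(' ',round(d,4),z,'z',p[2].round(4),f.round(1),round(ctrl.get_state()['clock'],1))
        if f[2]>9: 
            ctrl.movel(b+Y*d+E*.1030,feed=.05); return False
    return True
for d in map(float,sys.argv[1:]):
    if probe(d): print('IN',d); break
E
python3 probe.py .083 .0842
```

```text
0.083 0.102 z 0.1019 [-0.9 -0.5 -1.1] 13.3
  0.083 0.1015 z 0.1018 [-2.  -0.4  2.6] 13.5
  0.083 0.1011 z 0.1017 [-2.4  0.4  5.8] 13.8
  0.083 0.1007 z 0.1016 [-2.9 -0.4  8.1] 14.1
  0.083 0.1003 z 0.1016 [-3.8 -0.2 10.2] 14.4
  0.0842 0.102 z 0.1019 [-0.4 -1.8 -0.8] 15.1
  0.0842 0.1015 z 0.1017 [-1.7 -2.5  3. ] 15.4
  0.0842 0.1011 z 0.1016 [-2.4 -2.1  5.9] 15.7
  0.0842 0.1007 z 0.1016 [-3.2 -2.8  8.1] 16.0
  0.0842 0.1003 z 0.1015 [-3.8 -2.4  9.8] 16.2
```

Plate contact comes at z=.1017 as predicted, and the arm is compliant (about 5 N/mm). That lets me use a quicker single-dip probe in 1 mm steps.

```bash
cat > probe2.py <<'E'
from h import *
import sys
b=np.array([.5631,-.0995,0]); E=np.array([0,0,1.])
for d in map(float,sys.argv[1:]):
    ctrl.movel(b+Y*d+E*.1024,feed=.05); ctrl.movel(b+Y*d+E*.1005,feed=.02); ctrl.sleep(.05)
    s=st(d)
    if s['ee_pos'][2]<.1011: print('IN'); break
    ctrl.movel(b+Y*d+E*.1024,feed=.03)
E
python3 probe2.py .085 .086 .087 .088 .089 .090
```

```text
0.085 17.03 p [ 0.5678 -0.0144  0.1015] F [-2.9 -3.   8.5] M [-0.73  0.85 -0.06] w 0.0118 ff 61.1
0.086 17.83 p [ 0.5675 -0.0131  0.1005] F [-1.8 -1.3 -0.3] M [-0.29  0.4   0.01] w 0.0121 ff 59.9
IN
```

The pin dropped in at 86 mm. I'll push it home step by step, trimming laterally where needed.

```bash
cat > push.py <<'E'
from h import *
b=np.array([.5631,-.0995,0])+Y*.086; E=np.array([0,0,1.])
f0=np.array([-1.3,-.5,0])
for z in (.0995,.098,.096,.093,.0915,.090,.0885,.087,.085,.083,.081,.0795,.0785,.0775,.0765,.0755):
    ctrl.movel(b+E*z,feed=.03); s=st(z); f=s['contact_force']
    l=(f-f0)*[1,1,0]
    if np.linalg.norm(l)>4: b=b+l/np.linalg.norm(l)*.0003; print('trim')
    if np.linalg.norm(l)>12 or f[2]>22: print('halt'); break
    if z<.0785 and f[2]>10 and s['ee_pos'][2]<.0795: print('home'); break
E
python3 push.py
```

```text
0.0995 18.08 p [ 0.5674 -0.0132  0.0993] F [-1.4 -0.6 -0.6] M [-0.18  0.25  0.03] w 0.0117 ff 59.9
0.098 18.33 p [ 0.5674 -0.0132  0.0978] F [-0.7  0.7 -0.2] M [-0.01  0.29  0.04] w 0.012 ff 59.9
0.096 18.58 p [ 0.5674 -0.0133  0.0958] F [-0.8  0.9 -1.1] M [ 0.13  0.21 -0.04] w 0.0118 ff 59.7
0.093 18.83 p [ 0.5673 -0.0133  0.0927] F [-0.4  0.4 -0.7] M [ 0.2   0.15 -0.02] w 0.0116 ff 59.8
0.0915 19.08 p [ 0.5675 -0.0133  0.0914] F [ 0.5  2.4 -1.7] M [ 0.45  0.22 -0.02] w 0.0121 ff 59.9
0.09 19.33 p [ 0.5674 -0.0134  0.0898] F [-0.9  2.8 -1.4] M [0.57 0.17 0.03] w 0.0118 ff 59.8
0.0885 19.58 p [ 0.5674 -0.0135  0.0884] F [-0.4  2.4 -1.8] M [ 0.53  0.2  -0.06] w 0.0121 ff 59.9
0.087 19.83 p [ 0.5673 -0.0135  0.0868] F [-0.6  2.4 -2.1] M [0.6  0.15 0.01] w 0.0115 ff 59.7
0.085 20.08 p [ 0.5673 -0.0135  0.0848] F [-1.   3.2 -2.1] M [ 0.75  0.18 -0.02] w 0.0117 ff 59.8
0.083 20.33 p [ 0.5673 -0.0136  0.0827] F [-0.7  2.9 -2.4] M [ 0.72  0.14 -0.  ] w 0.0116 ff 59.6
0.081 20.58 p [ 0.5672 -0.0136  0.0805] F [ 0.2  2.2 -6.4] M [ 0.8  -0.09  0.01] w 0.0119 ff 59.1
0.0795 20.83 p [ 0.5674 -0.0135  0.0795] F [-0.5  3.3 -2.8] M [0.76 0.1  0.06] w 0.0119 ff 59.6
0.0785 21.08 p [ 0.5676 -0.0135  0.0787] F [-0.7  3.  -0.1] M [0.81 0.26 0.05] w 0.012 ff 59.9
0.0775 21.33 p [ 0.5676 -0.0134  0.0786] F [-4.9  2.8  8. ] M [ 0.75  0.98 -0.02] w 0.0119 ff 61.1
trim
0.0765 21.58 p [ 0.5677 -0.0134  0.0785] F [-6.7  2.7 15.1] M [ 0.55  1.45 -0.01] w 0.012 ff 62.2
trim
home
```

The collar stopped at z=.0785, the same height as at the start. Next I relax the load, release and back off.

```bash
python3 - <<'E'
from h import *
p=np.array([.5675,-.0134,.0785]); ctrl.movel(p,feed=.03); st('relax')
ctrl.grip(.016); ctrl.grip(.04); st('open')
ctrl.movel(p+[0,0,.13],feed=.1); 
ctrl.movep([.42,-.3,.30],Q); st('up')
q,e=snap('side','s3'); t,d=snap('top','t3')
cv2.imwrite('pics/end.png',np.hstack([cv2.resize(q[230:400,270:450],(400,378)),cv2.resize(t[190:270,330:450],(400,378))])[:,:,::-1])
E
```

```text
relax 21.83 p [ 0.5676 -0.0134  0.0787] F [-2.1  2.7  4.2] M [0.77 0.55 0.02] w 0.0118 ff 60.5
open 22.42 p [ 0.5675 -0.0135  0.0785] F [ 0.4 -0.5 -0.4] M [ 0.05  0.01 -0.02] w 0.0403 ff 0.0
up 25.13 p [ 0.4207 -0.2987  0.2998] F [ 1.3  0.9 -0.2] M [-0.04  0.02 -0.04] w 0.04 ff 0.0
```

View pics/end.png

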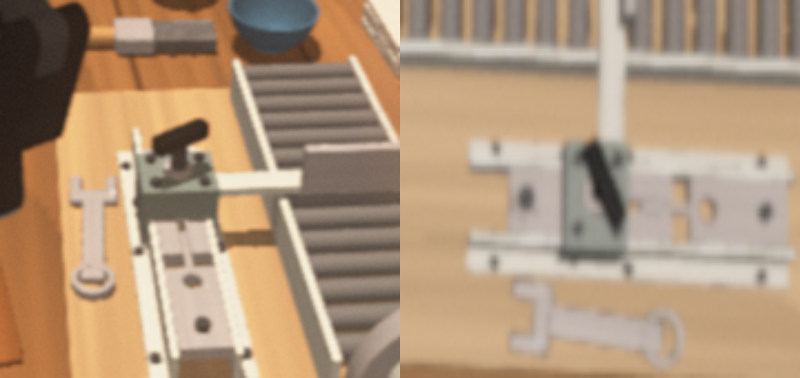

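The pin is upright with its collar on the carriage (left view 180,175). The carriage is at the second plate, the first hole is free (left view 192,280), and the spanner hasn't moved.

```bash
python3 -c "
from rig import ctrl
print(ctrl.finish_job())"
```

```text
the job is handed in; nothing more can be done
None
```

The length stop is at its second index hole, found by feel about 86 mm along the rail; the pin is fully home and released, and the job was handed in at about 25 s (no verdict came back).

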